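# Unpack the new solder spool and weigh it

### The arm

A 6-joint arm with a two-finger parallel gripper is mounted at the origin on the work surface; the furniture and walls round the work are solid. World frame = base frame: x ahead of the robot, y to its left, z up, the work surface at z = 0. Lengths are in mm, angles in rad, forces in N, time in s.
With the tool pointing down it reaches from about 350 to 775 mm from the base axis. Payload 7.3 kg.
Tool frame: the origin (TCP) lies at the very end of the fingers, on their centre line; the grasp point (between the pads) lies bot.grasp_offset behind it (bot.grasp_offset is the distance from the TCP to the grasp point, in mm); z points along the fingers, y is the line along which they close (so a half turn about z gives the same grasp; the last joint's range is limited). The gripper opens to 92 mm and grips with 3 to 60 N. Pads are 19 mm wide; open, the fingers measure 130 mm over their backs; the gripper's body (75 mm by 190 mm) begins 47 mm behind the grasp point.
Start: joints at [-1.416, 0.342, 1.524, -0, 1.275, -0.146], TCP at [155.572, -501.44, 226.741] pointing down, gripper open.
Joint ranges: [-2.53, 2.53], [-0.77, 2.02], [0.04, 2.7], [-1, 4.14], [0.28, 2.66], [-3.11, 3.11]. Speed limits (rad/s): [2.57, 2.57, 3.14, 3.14, 3.14, 3.14].

### API

Orientations are given as [roll, pitch, yaw] about the fixed x, y, z axes, in that order (R = Rz(yaw) Ry(pitch) Rx(roll)).
In Python, from plant import bot gives the robot as it stands. The module is installed in compiled form; this text tells all that it offers.
- The arm moves only by the shell command python3 -m handwheel 'ROWS'. ROWS is JSON, a list of rows, each an object of numbers: "claw": the finger opening in mm, from 0 to 91.8; "dx", "dy", "dz": the shift along the tool's x, y, z in mm; "rx", "ry", "rz": the turn, a rotation vector about the tool's x, y, z in rad. A call has 1 to 10 rows; each row shifts and turns the commanded pose from where the row before left it, along the tool's axes as they then stand; what a row does not reach is not made up. A row lasts 1/10 s, in which the tool goes at most 50 mm and 8.59 degrees, less where a joint would pass 70% of its speed; a pose out of reach is approached as far as the arm can. A call is refused whole if a number of a shift passes 50 or a number of a turn 0.15, either way. A call with a gripper value outside its range is refused whole. The fingers move at their own pace and stop on an object; the grip force is fixed at half the most. Time passes only in rows, so rows that do not move let the fingers close. It gives the time, the measured TCP pose, the force and the opening at its end, in the units of the state.
- bot.get_obs(): the state, without advancing time (a new reading comes with each control period).
- bot.capture(name): name is "side" or "top" or "wrist"; returns a dict with "frame" (420x560x3 uint8, red, green, blue), "camera_matrix" (3x3 intrinsics, pixels), "view" (4x4, takes a point from world to camera coordinates); the wrist camera has in their place "mount" (4x4, takes a point from camera to tool coordinates, whose origin is the TCP and whose axes are the flange's). Camera axes: x right, y down, z forward; pixel columns grow to the right and rows downward; lengths in mm; the calibration is good to about 2 mm. A picture is of the moment at which its call begins: read the wrist's pose just before it. There is no depth.
- bot.close_job(): hands the job in, once; it reports no verdict.
The state is a dict: "time": time; "joint_positions": joint angles; "dq": joint speeds; "tau": joint torques, N m; "tool_pos": TCP position; "tcp_rot": TCP orientation; "contact_force": force on the tool from outside, world axes, zero at the start; "moment": the same for the moment, N m; "grip_width": finger opening in mm.
Only numpy, scipy, OpenCV 4.12 (cv2) and the standard library are available. Lean on these libraries where they do the work, as an engineer would, in place of code of your own. Each camera call takes 0.05 s, during which the arm holds its last target. There are 200 camera calls.

### The job

Swing both side flaps of the small cardboard carton open, right over outward until they lie about level with its rim or lower, and leave them so. Then take the solder spool out of the carton and set it down gently, standing upright on one of its flanges, in the middle of the scale's platform, and let go. Leave the black tape, the marker, the wood block and the glass cutter where they lie.

Things in the scene. Friction and masses are not known exactly. Their poses are not given: they have to be found in the camera images.
- carton: Brown cardboard carton fixed on a blue sloping stand; its front roughly faces the robot. Origin: centre of its underside, 42 mm above the table. x runs uphill to the high back wall, y to its left, z out of the mouth, 32 degrees from vertical towards the robot. Outside 94 (x) x 146 (y) x 71 mm (z), inside 88 x 140, floor at z = 3 mm, walls 3 mm.
- mouth (a point): Centre of the carton's mouth, carton z = 71 mm, at the tops of the walls; axes as the carton's. The back wall goes on as a rigid panel 50 mm above the mouth, so a gripper that points straight down cannot reach in; one that points along carton -z can.
- flap_left (a joint): Left (carton +y) flap. 0 = flat over the mouth, 1.57 = square to it, 3.14 = folded over outward, level with the rim, 3.6 = stop; starts at 0.7 to 1.1. Hinge along carton x at y = 71.5, z = 72.5 mm; the flap is 84 mm long (x), reaches 68 mm from the hinge, 3 mm thick. Light, stays where it is left; pushed from its inner side, about 0.5 N at the edge.
- flap_right (a joint): Right (carton -y) flap, mirror image of the left one (hinge at y = -71.5 mm), same values and start range. Between the edges of the two half-raised flaps is a gap of 39 mm or more at the start.
- flap_left_edge (a point): Middle of the left flap's free edge, 68 mm from the hinge.
- flap_right_edge (a point): Middle of the right flap's free edge, 68 mm from the hinge.
- spool: Solder spool, yellow flanges, 60 mm in diameter, 45 mm tall, 0.3 to 0.65 kg. Origin: centre of the flange face it stands on; z is its axis. It starts on the carton's floor, axis along carton z, by the low front wall, within 12 mm of the middle in y. Flanges 6 mm thick, core between them 24 mm across. Grasp it across the flanges along carton y: 27 mm free on each side.
- spool_middle (a point): Middle of the spool, 22.5 mm along its axis from the origin.
- scale: Grey digital kitchen scale with a display, fixed on the table, 130 (x) x 150 (y) x 34 mm. Origin: centre of its underside; z up. The display and buttons are on its -x side.
- platform (a point): Centre of the top of the scale's raised platform: 22 mm along scale x from the scale's origin, 34 mm above the table. The platform is 76 (scale x) x 124 mm (scale y). Axes as the scale's.
- tape: Bystander: black roll of tape, 53 mm across, 19 mm high, lying on the magazine between carton and scale. Origin at its underside.
- marker: Bystander: blue and white marker pen, 135 mm long, 17 mm thick, lying on the magazine. Origin at its underside.
- block: Bystander: wood block 45 x 120 x 44 mm to the right of the scale. Origin at its underside.
- cutter: Bystander: cream-coloured glass cutter (a rod-like hand tool), 151 mm long, 17 mm thick, lying left of the carton, nearer the robot. Origin at its underside.

How it is judged (in metres and radians):
On the way, in this order (a step that is already met when the one before it is completed fails the run):
1. both carton flaps are swung right over outward (over 2.6 rad) (value of joint each of flap_left, flap_right above 2.6 rad), for 0.2 s.
2. the spool is lifted out of the carton, its middle over 25 mm above the mouth (z of spool_middle in the frame of mouth above 0.025 m), for 0.1 s.
At the end, for the whole second after the job is handed in: Both flaps stay swung outward past 2.6 rad; the spool stands at rest and upright (within 0.08 rad) on a flange on the scale's platform, its middle within 17 mm (scale x) and 30 mm (scale y) of the platform's centre (all of step 1 and x of spool_middle in the frame of platform between -0.017 and 0.017 m and y of spool_middle in the frame of platform between -0.03 and 0.03 m and z of spool_middle in the frame of platform between 0.018 and 0.027 m and angle between the z axis of spool and the z axis of scale, either way round below 0.08 rad and linear speed of spool below 0.02 m/s); the robot touches nothing.
It fails at once if the spool is dropped or banged onto the scale (over 40 N) (contact force between spool and scale above 40 N).
It fails at once if the tape, marker, block or cutter is moved by over 30 mm (distance of any of tape, marker, block, cutter from where it was at the start of the episode above 0.03 m).
It also fails if it takes over 62 s, if anything falls off the work surface, if the arm or the gripper's body presses on something with over 40 N, if the wrist force passes 120 N, or if a joint passes its speed limit or range.

## Working session

There is one attempt and no reset: what is moved stays moved. The work goes in short steps, Python scripts to look and compute and a shell command to move; the robot and the scene stay as the last step left them, time stands still between calls to the robot, and variables do not carry over. Pictures are saved under pics/ and viewed, on a budget of 10 in all, crops included, one or two more only if the job needs it, and the job is handed in when it is done.

```bash
mkdir -p pics; cat > h.py <<'E'
import numpy as np,cv2
from scipy.spatial.transform import Rotation as Ro
from plant import bot
def cap(n,f):
    o=bot.get_obs(); c=bot.capture(n); cv2.imwrite('pics/'+f,c['frame'][:,:,::-1]); 
    if n=='wrist':
        T=np.eye(4);T[:3,:3]=Ro.from_euler('xyz',o['tcp_rot']).as_matrix();T[:3,3]=o['tool_pos']
        c['view']=np.linalg.inv(T@c['mount'])
    np.savez('pics/'+f[:-4]+'.npz',K=c['camera_matrix'],V=c['view'],frame=c['frame']); return c
def ray(f,u,v):
    d=np.load('pics/'+f+'.npz');K,V=d['K'],d['V']; R=V[:3,:3];t=V[:3,3]
    return -R.T@t, R.T@np.linalg.inv(K)@np.array([u,v,1.])
def plane(f,u,v,z):
    o,d=ray(f,u,v); return o+d*(z-o[2])/d[2]
def proj(f,p):
    d=np.load('pics/'+f+'.npz');q=d['K']@(d['V'][:3,:3]@np.array(p)+d['V'][:3,3]); return q[:2]/q[2]
E
python3 - <<'E'
from h import *
np.set_printoptions(precision=2,suppress=True)
o=bot.get_obs();print(o,bot.grasp_offset)
for n in ['side','top']:
    c=cap(n,n+'0.png');print(np.linalg.inv(c['view']),c['camera_matrix'])
c=cap('wrist','wrist0.png');print(c['mount'])
E
```

```text
{'time': 0.0, 'joint_positions': array([-1.42,  0.34,  1.53, -0.  ,  1.28, -0.15]), 'dq': array([ 0., -0.,  0., -0., -0.,  0.]), 'tau': array([  0.  , -43.12, -24.42,   0.07,   0.06,  -0.  ]), 'tool_pos': array([ 155.49, -501.  ,  226.05]), 'tcp_rot': array([-3.14, -0.  ,  0.3 ]), 'contact_force': array([-0.77, -0.19,  0.48]), 'moment': array([-0.02,  0.01, -0.02]), 'grip_width': 91.92984511866709} 18.8
[[  -0.99   -0.04    0.11  328.59]
 [  -0.11    0.38   -0.92 1221.68]
 [  -0.01   -0.93   -0.38  632.73]
 [   0.      0.      0.      1.  ]] [[460.01   0.   269.45]
 [  0.   460.01 207.15]
 [  0.     0.     1.  ]]
[[  -0.46   -0.77    0.45 -349.93]
 [  -0.89    0.4    -0.23  376.38]
 [   0.     -0.5    -0.86 1676.35]
 [   0.      0.      0.      1.  ]] [[467.19   0.   282.17]
 [  0.   467.19 212.54]
 [  0.     0.     1.  ]]
[[  -0.     -0.95   -0.3    81.99]
 [   1.     -0.     -0.     -1.17]
 [   0.     -0.3     0.95 -158.42]
 [   0.      0.      0.      1.  ]]
```

View pics/top0.png

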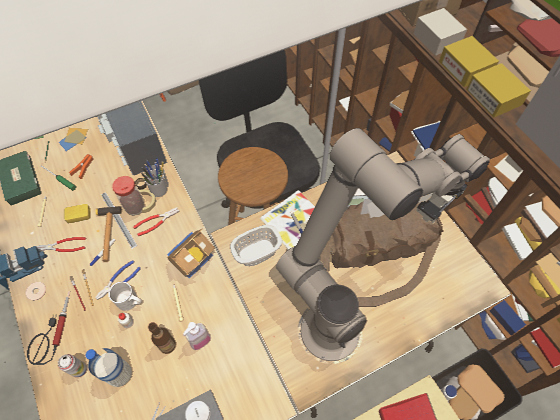

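View pics/side0.png

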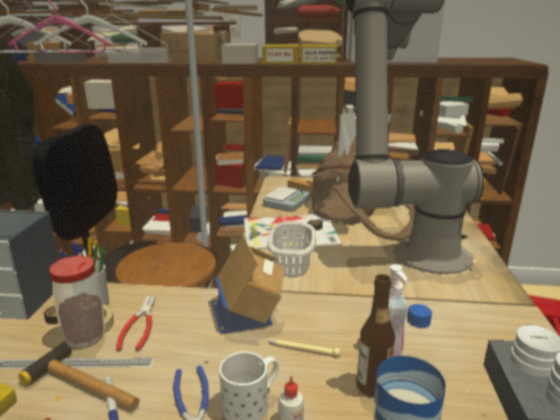

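The top view shows the carton at about (190,255), with its stand and the yellow spool inside. The magazine is at (285,215) and the arm hides the scale. The side view shows the carton at (250,285), the tape at (315,223) and the scale at (287,197).

```bash
python3 - <<'E'
from h import *
np.set_printoptions(precision=0,suppress=True)
print('carton',plane('top0',190,255,90),plane('side0',250,290,60),'scale',plane('side0',287,197,34),'tape',plane('side0',315,223,19),'mag',plane('top0',285,215,0))
b=cv2.imread('pics/top0.png')
a=cv2.resize(b[215:295,150:230],(560,560),interpolation=cv2.INTER_CUBIC)
cv2.imwrite('pics/c1.png',a)
E
```

```text
carton [465. 340.  90.] [480. 329.  60.] scale [ 448. -342.   34.] tape [ 341. -153.   19.] mag [501. -79.   0.]
```

View pics/c1.png

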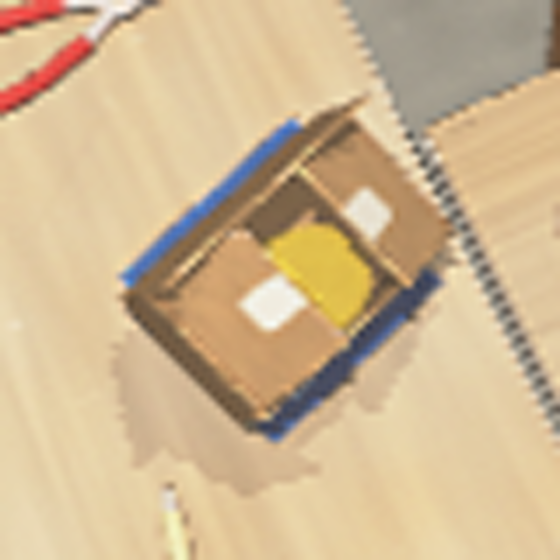

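The crop shows the carton's back towards the upper left. The spool's yellow flange is at crop (325,275), with the two half-open flaps either side of it. I'll look at the scale from close by first.

```bash
python3 -m handwheel '[{"dx":36,"dy":-6,"dz":-20},{"dx":39,"dy":-6,"dz":-16},{"dx":39,"dy":-6,"dz":-11},{"dx":39,"dy":-6,"dz":-11},{"dx":39,"dy":-6,"dz":-11},{"dx":39,"dy":-6,"dz":-11},{"dx":39,"dy":-6,"dz":-11},{"dx":39,"dy":-6,"dz":-11},{"dx":39,"dy":-6,"dz":-11},{"dx":39,"dy":-6,"dz":-11}]'
python3 -m handwheel '[{"dz":0},{"dz":0}]'
python3 - <<'E'
from h import *
cap('wrist','w1.png');print(bot.get_obs()['tool_pos'])
E
```

```text
[ 155.51861594 -501.19404256  226.3203621 ]invalid input at $[0]: expected keys claw, dx, dy, dz, rx, ry, rz
invalid input at $[0]: expected keys claw, dx, dy, dz, rx, ry, rz
```

View pics/w1.png

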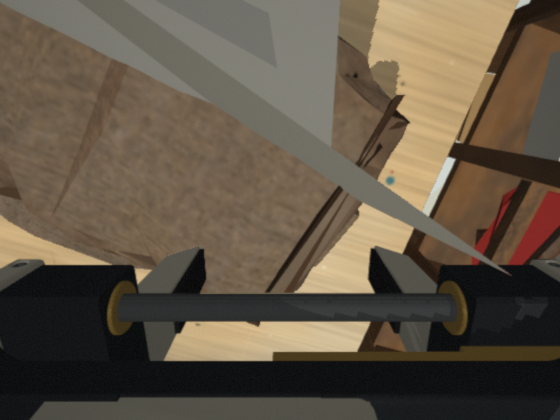

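The picture shows the leather bag below, and a grey shape at (200,80) running off the top. All keys are needed in each row. I'll check what the grey shape is before moving.

```bash
python3 - <<'E'
from h import *
np.set_printoptions(precision=0,suppress=True)
print(proj('w1',[448,-342,34]),proj('w1',[350,-400,34]),plane('w1',200,80,34),plane('w1',330,140,34),plane('w1',500,270,34),plane('w1',200,80,150))
print(proj('top0',[448,-342,34]),proj('top0',[155,-501,226]))
E
```

```text
[ 211. -196.] [248. -38.] [ 236. -379.   34.] [ 218. -529.   34.] [ 130. -786.   34.] [ 235. -411.  150.]
[347. 196.] [434. 211.]
```

```bash
python3 -m handwheel '[{"claw":91.8,"dx":0,"dy":0,"dz":-40,"rx":0,"ry":0,"rz":0},{"claw":91.8,"dx":0,"dy":0,"dz":-40,"rx":0,"ry":0,"rz":0},{"claw":91.8,"dx":0,"dy":0,"dz":-40,"rx":0,"ry":0,"rz":0},{"claw":91.8,"dx":40,"dy":-6,"dz":0,"rx":0,"ry":0,"rz":0},{"claw":91.8,"dx":40,"dy":-6,"dz":0,"rx":0,"ry":0,"rz":0},{"claw":91.8,"dx":40,"dy":-6,"dz":0,"rx":0,"ry":0,"rz":0},{"claw":91.8,"dx":40,"dy":-6,"dz":0,"rx":0,"ry":0,"rz":0},{"claw":91.8,"dx":40,"dy":-6,"dz":0,"rx":0,"ry":0,"rz":0},{"claw":91.8,"dx":40,"dy":-6,"dz":0,"rx":0,"ry":0,"rz":0},{"claw":91.8,"dx":40,"dy":-6,"dz":0,"rx":0,"ry":0,"rz":0}]'
python3 -m handwheel '[{"claw":91.8,"dx":40,"dy":-6,"dz":0,"rx":0,"ry":0,"rz":0},{"claw":91.8,"dx":30,"dy":-6,"dz":0,"rx":0,"ry":0,"rz":0},{"claw":91.8,"dx":30,"dy":0,"dz":0,"rx":0,"ry":0,"rz":0},{"claw":91.8,"dx":0,"dy":0,"dz":0,"rx":0,"ry":0,"rz":0},{"claw":91.8,"dx":0,"dy":0,"dz":0,"rx":0,"ry":0,"rz":0}]'
python3 - <<'E'
from h import *
cap('wrist','w2.png');o=bot.get_obs();print(o['tool_pos'],o['tcp_rot'],o['contact_force'])
E
```

```text
time: 1.2
tool_pos: [411.9, -377.3, 346.6]
tcp_rot: [-3.142, 0.0, 0.301]
contact_force: [0.1, -1.0, -0.2]
grip_width: 91.9
time: 1.7
tool_pos: [502.6, -337.0, 346.0]
tcp_rot: [-3.141, 0.001, 0.302]
contact_force: [0.3, 1.0, -0.6]
grip_width: 91.8
[ 502.02281206 -337.41926494  346.36863736] [-3.14114201e+00  8.81756547e-04  3.00813489e-01] [ 0.03306265 -0.53547886 -0.37029912]
```

View pics/w2.png

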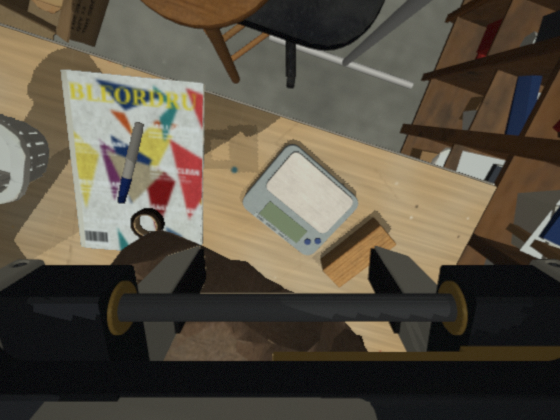

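The wrist view shows the scale at (300,200), with its pale platform around (310,190). The display at (283,223) gives the -x side. The tape is at (148,222), the marker at (132,160) and the block at (358,250).

```bash
python3 - <<'E'
from h import *
np.set_printoptions(precision=1,suppress=True)
f=np.load('pics/w2.npz')['frame'];print(f[190,310],f[200,258],f[170,240])
h=cv2.cvtColor(f,cv2.COLOR_RGB2HSV)
m=((np.abs(f.astype(int)-f[190,310]).max(2)<35)*255).astype(np.uint8)
m=cv2.morphologyEx(m,cv2.MORPH_OPEN,np.ones((3,3)))
n,l,s,c=cv2.connectedComponentsWithStats(m);k=l[190,310];print(s[k],c[k])
cn=max(cv2.findContours((l==k).astype(np.uint8),0,1)[0],key=cv2.contourArea)[:,0]
P=np.array([plane('w2',u+.0,v,34)[:2] for u,v in cn],np.float32)
r=cv2.minAreaRect(P);print(r)
print(plane('w2',283,223,30),[plane('w2',*p,10)[:2] for p in [(148,222),(132,160),(358,250)]])
E
```

```text
[202 197 181] [142 151 145] [149 126  90]
[ 267  153   85   80 3627] [309.  193.1]
((471.647216796875, -381.03759765625), (124.02527618408203, 74.01345825195312), 66.56414031982422)
[ 412.5 -355.7   30. ] [array([ 339.5, -139.7]), array([435.9, -97.9]), array([ 396.4, -496.2])]
```

Platform centre is (471.6, -381.0), with scale x at -23.4° (rectangle 124 x 74, as expected). Now to the carton.

```bash
python3 -m handwheel '[{"claw":91.8,"dx":3,"dy":-47,"dz":0,"rx":0,"ry":0,"rz":0},{"claw":91.8,"dx":3,"dy":-47,"dz":0,"rx":0,"ry":0,"rz":0},{"claw":91.8,"dx":3,"dy":-47,"dz":0,"rx":0,"ry":0,"rz":0},{"claw":91.8,"dx":3,"dy":-47,"dz":0,"rx":0,"ry":0,"rz":0},{"claw":91.8,"dx":3,"dy":-47,"dz":0,"rx":0,"ry":0,"rz":0},{"claw":91.8,"dx":3,"dy":-47,"dz":0,"rx":0,"ry":0,"rz":0},{"claw":91.8,"dx":3,"dy":-47,"dz":0,"rx":0,"ry":0,"rz":0},{"claw":91.8,"dx":3,"dy":-47,"dz":0,"rx":0,"ry":0,"rz":0},{"claw":91.8,"dx":3,"dy":-47,"dz":0,"rx":0,"ry":0,"rz":0},{"claw":91.8,"dx":3,"dy":-47,"dz":0,"rx":0,"ry":0,"rz":0}]'
python3 -m handwheel '[{"claw":91.8,"dx":3,"dy":-47,"dz":0,"rx":0,"ry":0,"rz":0},{"claw":91.8,"dx":3,"dy":-47,"dz":0,"rx":0,"ry":0,"rz":0},{"claw":91.8,"dx":3,"dy":-47,"dz":0,"rx":0,"ry":0,"rz":0},{"claw":91.8,"dx":3,"dy":-47,"dz":0,"rx":0,"ry":0,"rz":0},{"claw":91.8,"dx":0,"dy":0,"dz":10,"rx":0,"ry":0.14,"rz":0},{"claw":91.8,"dx":0,"dy":0,"dz":10,"rx":0,"ry":0.14,"rz":0},{"claw":91.8,"dx":0,"dy":0,"dz":10,"rx":0,"ry":0.14,"rz":0},{"claw":91.8,"dx":0,"dy":0,"dz":10,"rx":0,"ry":0.14,"rz":0},{"claw":91.8,"dx":0,"dy":0,"dz":0,"rx":0,"ry":0,"rz":0},{"claw":91.8,"dx":0,"dy":0,"dz":0,"rx":0,"ry":0,"rz":0}]'
python3 - <<'E'
from h import *
cap('wrist','w3.png');o=bot.get_obs();print(o['tool_pos'],o['tcp_rot'],o['contact_force'])
E
```

```text
time: 2.75
tool_pos: [390.7, 121.0, 347.1]
tcp_rot: [3.141, -0.001, 0.298]
contact_force: [1.3, 0.7, -0.0]
grip_width: 91.7
time: 3.75
tool_pos: [355.7, 305.5, 309.1]
tcp_rot: [3.141, -0.558, 0.3]
contact_force: [0.1, 0.3, 0.7]
grip_width: 91.9
[356.87837074 306.22179394 310.2064938 ] [-3.14080963 -0.56062745  0.29898344] [-0.45036392 -0.36514376  0.29823449]
```

View pics/w3.png

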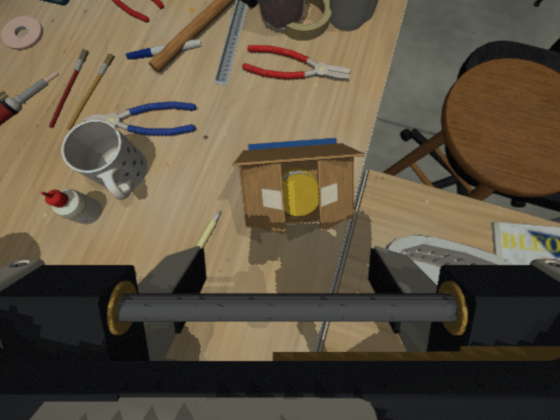

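The carton is at (300,190) and the spool at (300,195). The back panel's top edge runs from (235,163) to (362,152), and the cutter lies at (210,228). I'll enlarge it to pick corners.

```bash
python3 - <<'E'
from h import *
b=cv2.imread('pics/w3.png')[130:246,222:376]
cv2.imwrite('pics/c3.png',cv2.resize(b,None,fx=5,fy=5,interpolation=cv2.INTER_CUBIC))
E
```

```text
(no output)
```

View pics/c3.png

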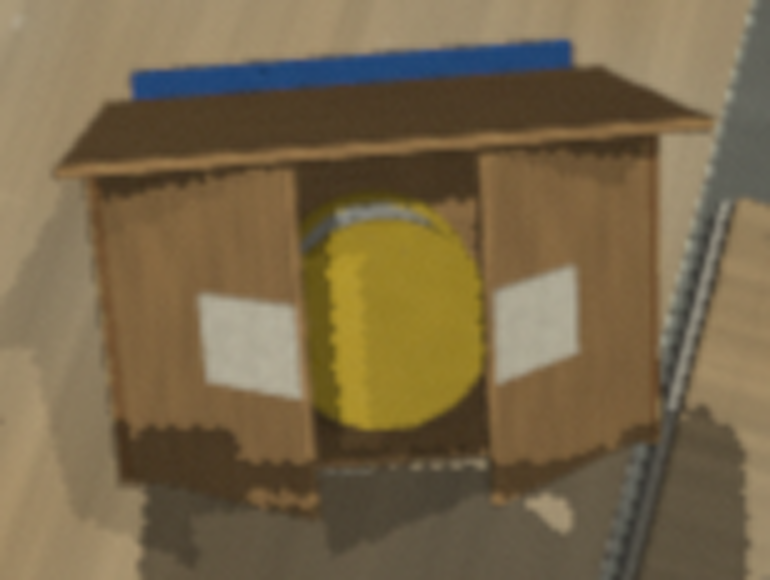

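```bash
cat >> h.py <<'E'
T32=np.radians(32)
def Rc(psi): # carton rotation
    x=np.array([np.cos(T32)*np.cos(psi),np.cos(T32)*np.sin(psi),np.sin(T32)]);z=np.array([-np.sin(T32)*np.cos(psi),-np.sin(T32)*np.sin(psi),np.cos(T32)])
    return np.stack([x,np.cross(z,x),z],1)
E
python3 - <<'E'
from h import *
from scipy.optimize import least_squares
np.set_printoptions(precision=2,suppress=True)
c=[((55,172),(45.5,73,121)),((712,122),(45.5,-73,121)),((122,480),(-42,71.5,72.5)),((657,437),(-42,-71.5,72.5)),((92,180),(42,71.5,72.5)),((657,135),(42,-71.5,72.5))]
px=np.array([[222+u/5,130+v/5] for (u,v),_ in c]);q=np.array([k[1] for k in c],float)
w=np.array([1,1,1,1,0,0])
P=lambda s,q:np.array([s[0],s[1],42])+Rc(s[2])@q
f=lambda s:(np.array([proj('w3',P(s,a)) for a in q])-px)*w[:,None]
r=least_squares(lambda s:f(s).ravel(),[470,335,.25]);s=r.x;print(s);print(f(s))
w[:]=1;print(f(s));
np.save('pics/carton.npy',s)
R=Rc(s[2]);O=np.array([s[0],s[1],42])
def cp(u,v,z): # ray onto carton plane z
    o,d=ray('w3',222+u/5,130+v/5);o=R.T@(o-O);d=R.T@d;return o+d*(z-o[2])/d[2]
for p in [(393,430),(485,318),(393,318),(380,205)]:print('spool',p,cp(*p,48))
print('front',cp(403,465,71))
for sg,pts in ((1,[(297,172),(315,510)]),(-1,[(480,155),(495,497)])):
  for (u,v),x in zip(pts,(42,-42)):
    o,d=ray('w3',222+u/5,130+v/5);o=R.T@(o-O);d=R.T@d
    a=np.linspace(.4,1.5,400);e=[np.hypot(*(proj('w3',O+R@np.array([x,sg*(71.5-68*np.cos(t)),72.5+68*np.sin(t)]))-[222+u/5,130+v/5])) for t in a]
    print(sg,a[np.argmin(e)],min(e))
E
```

```text
[500.64 340.08   0.38]
[[-0.51  1.03]
 [ 0.66  0.89]
 [-0.14 -1.16]
 [-0.04 -1.14]
 [-0.   -0.  ]
 [-0.   -0.  ]]
[[-0.51  1.03]
 [ 0.66  0.89]
 [-0.14 -1.16]
 [-0.04 -1.14]
 [-1.51 -4.33]
 [-0.4  -4.04]]
spool (393, 430) [-44.15  -2.76  48.  ]
spool (485, 318) [-13.73 -29.96  48.  ]
spool (393, 318) [-11.68  -4.6   48.  ]
spool (380, 205) [19.93 -2.89 48.  ]
front [-46.33  -3.39  71.  ]
1 0.7032581453634086 0.19969140889396694
1 0.7142857142857143 2.667109327896547
-1 0.7363408521303259 0.6554633488167179
-1 0.72531328320802 2.498913253555808
```

Carton origin is (500.6, 340.1, 42), yaw 0.38 rad. Both flaps stand at about 0.71 rad. The spool centre is at about carton (-14, -2).

Plan for the flaps:
- Left flap: straddle it with one finger in the gap and sweep it over.
- Right flap: sweep it with the fingers closed.

```bash
cat >> h.py <<'E'
def cpose():
    s=np.load('pics/carton.npy');R=Rc(s[2]);O=np.array([s[0],s[1],42]);o=bot.get_obs()
    return R,O,o
def delta(tgt):
    R,O,o=cpose();Rt=Ro.from_euler('xyz',o['tcp_rot']).as_matrix()
    Rg=R@np.diag([1,-1,-1.])
    print('carton tcp',R.T@(o['tool_pos']-O),'shift(tool)',Rt.T@(O+R@np.array(tgt,float)-o['tool_pos']),'rotvec',Ro.from_matrix(Rt.T@Rg).as_rotvec(),'force',o['contact_force'])
E
python3 - <<'E'
from h import *
np.set_printoptions(precision=2,suppress=True)
delta([-5,55.5,170])
print(plane('w3',440,245,60))
E
```

```text
carton tcp [ 18.26  21.84 304.86] shift(tool) [-25.98 -37.62 133.3 ] rotvec [ 0.04 -0.   -0.07] force [-0.45 -0.37  0.3 ]
[460.04 119.97  60.  ]
```

```bash
python3 -m handwheel '[{"claw":91.8,"dx":0,"dy":0,"dz":0,"rx":0.04,"ry":0,"rz":-0.07},{"claw":91.8,"dx":-8,"dy":-11,"dz":45,"rx":0,"ry":0,"rz":0},{"claw":91.8,"dx":-8,"dy":-11,"dz":45,"rx":0,"ry":0,"rz":0},{"claw":91.8,"dx":-7,"dy":-12,"dz":45,"rx":0,"ry":0,"rz":0},{"claw":91.8,"dx":0,"dy":0,"dz":0,"rx":0,"ry":0,"rz":0},{"claw":91.8,"dx":0,"dy":0,"dz":0,"rx":0,"ry":0,"rz":0}]'
python3 - <<'E'
from h import *
np.set_printoptions(precision=2,suppress=True)
cap('wrist','w4.png')
delta([-5,55.5,88])
E
```

```text
time: 4.4
tool_pos: [393.5, 356.9, 181.3]
tcp_rot: [3.136, -0.558, 0.382]
contact_force: [0.5, -0.6, 1.4]
grip_width: 91.7
carton tcp [ -4.27  55.55 169.05] shift(tool) [-1.   -0.17 81.05] rotvec [ 0. -0.  0.] force [-0.41  0.37 -0.73]
```

View pics/w4.png

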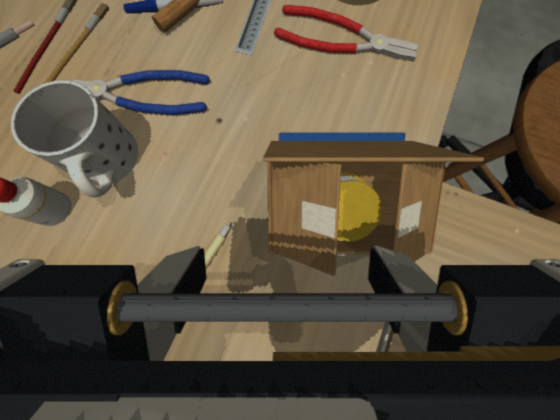

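The panel's top edge is level at (264,157)–(480,158), so the yaw is right. The gap between the flap edges runs from about x=338 to 400. I'll check the corner predictions, then descend.

```bash
python3 - <<'E'
from h import *
R,O,o=cpose()
for p in [(45.5,73,121),(45.5,-73,121),(-42,71.5,72.5),(-42,-71.5,72.5),(-42,20,117),(-42,-20,117),(-5,0,117)]: print(p,proj('w4',O+R@np.array(p)))
E
python3 -m handwheel '[{"claw":91.8,"dx":0,"dy":0,"dz":27,"rx":0,"ry":0,"rz":0},{"claw":91.8,"dx":0,"dy":0,"dz":0,"rx":0,"ry":0,"rz":0}]'
```

```text
(45.5, 73, 121) [261.95730033 161.04615428]
(45.5, -73, 121) [484.18264137 160.91067677]
(-42, 71.5, 72.5) [270.01178421 251.12146574]
(-42, -71.5, 72.5) [430.74596583 250.89056481]
(-42, 20, 117) [335.55593134 276.39404531]
(-42, -20, 117) [388.62758547 276.30544031]
(-5, 0, 117) [365.83799873 230.51693818]
time: 4.65
tool_pos: [406.4, 361.9, 160.1]
tcp_rot: [3.138, -0.562, 0.382]
contact_force: [0.4, -0.7, -0.3]
grip_width: 92.0
```

```bash
python3 -m handwheel '[{"claw":91.8,"dx":0,"dy":0,"dz":18,"rx":0,"ry":0,"rz":0},{"claw":91.8,"dx":0,"dy":0,"dz":18,"rx":0,"ry":0,"rz":0},{"claw":91.8,"dx":0,"dy":0,"dz":18,"rx":0,"ry":0,"rz":0},{"claw":91.8,"dx":0,"dy":0,"dz":0,"rx":0,"ry":0,"rz":0}]'
python3 -m handwheel '[{"claw":91.8,"dx":0,"dy":-12,"dz":0,"rx":0,"ry":0,"rz":0},{"claw":91.8,"dx":0,"dy":-12,"dz":0,"rx":0,"ry":0,"rz":0},{"claw":91.8,"dx":0,"dy":-12,"dz":0,"rx":0,"ry":0,"rz":0},{"claw":91.8,"dx":0,"dy":-12,"dz":0,"rx":0,"ry":0,"rz":0},{"claw":91.8,"dx":0,"dy":-12,"dz":0,"rx":0,"ry":0,"rz":0}]'
python3 -m handwheel '[{"claw":91.8,"dx":0,"dy":-10,"dz":0,"rx":0,"ry":0,"rz":0},{"claw":91.8,"dx":0,"dy":-10,"dz":2,"rx":0,"ry":0,"rz":0},{"claw":91.8,"dx":0,"dy":-8,"dz":4,"rx":0,"ry":0,"rz":0},{"claw":91.8,"dx":0,"dy":-8,"dz":5,"rx":0,"ry":0,"rz":0},{"claw":91.8,"dx":0,"dy":-8,"dz":5,"rx":0,"ry":0,"rz":0},{"claw":91.8,"dx":0,"dy":-2,"dz":3,"rx":0,"ry":0,"rz":0},{"claw":91.8,"dx":0,"dy":0,"dz":0,"rx":0,"ry":0,"rz":0},{"claw":91.8,"dx":0,"dy":0,"dz":0,"rx":0,"ry":0,"rz":0}]'
python3 - <<'E'
from h import *
np.set_printoptions(precision=2,suppress=True)
delta([-5,161,70]);cap('wrist','w5.png')
E
```

```text
time: 5.05
tool_pos: [433.0, 376.1, 120.2]
tcp_rot: [3.131, -0.556, 0.382]
contact_force: [0.6, -0.1, -0.0]
grip_width: 91.8
time: 5.55
tool_pos: [409.4, 431.9, 119.5]
tcp_rot: [3.131, -0.555, 0.383]
contact_force: [3.1, -3.4, 1.1]
grip_width: 91.7
time: 6.35
tool_pos: [401.7, 477.5, 100.5]
tcp_rot: [3.13, -0.552, 0.384]
contact_force: [-0.3, 0.4, -0.2]
grip_width: 92.0
carton tcp [ -3.72 164.33  71.34] shift(tool) [-1.28  3.31  1.38] rotvec [0.01 0.01 0.  ] force [-0.32  0.43 -0.24]
```

View pics/w5.png

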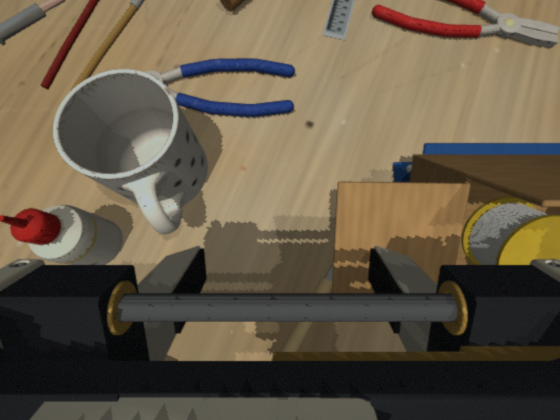

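The left flap lies open, at (335–470, 182–290). The spool now shows at (530,245), and nothing else was touched. Now the right flap.

```bash
python3 -m handwheel '[{"claw":91.8,"dx":0,"dy":0,"dz":-40,"rx":0,"ry":0,"rz":0},{"claw":0,"dx":0,"dy":0,"dz":-40,"rx":0,"ry":0,"rz":0},{"claw":0,"dx":0,"dy":40,"dz":0,"rx":0,"ry":0,"rz":0},{"claw":0,"dx":0,"dy":40,"dz":0,"rx":0,"ry":0,"rz":0},{"claw":0,"dx":0,"dy":40,"dz":0,"rx":0,"ry":0,"rz":0},{"claw":0,"dx":0,"dy":32,"dz":0,"rx":0,"ry":0,"rz":0},{"claw":0,"dx":0,"dy":0,"dz":0,"rx":0,"ry":0,"rz":0},{"claw":0,"dx":0,"dy":0,"dz":0,"rx":0,"ry":0,"rz":0},{"claw":0,"dx":0,"dy":0,"dz":0,"rx":0,"ry":0,"rz":0}]'
python3 - <<'E'
from h import *
np.set_printoptions(precision=2,suppress=True)
delta([-5,9,88])
c=cap('wrist','w6.png')['frame'];R,O,o=cpose()
# spool: yellow mask hull mapped on carton plane z=48
h=cv2.cvtColor(c,cv2.COLOR_RGB2HSV);m=cv2.inRange(h,(20,150,80),(33,255,255));m[250:]=0
n,l,s,ce=cv2.connectedComponentsWithStats(m);k=1+np.argmax(s[1:,4]);print(s[k],ce[k])
for u,v in [(s[k][0],ce[k][1]),(s[k][0]+s[k][2],ce[k][1]),(ce[k][0],s[k][1]+s[k][3])]:
    a,d=ray('w6',u,v);a=R.T@(a-O);d=R.T@d;print(a+d*(48-a[2])/d[2])
E
```

```text
time: 7.3
tool_pos: [418.5, 322.0, 170.7]
tcp_rot: [3.131, -0.553, 0.383]
contact_force: [0.3, 0.3, 0.4]
grip_width: 32.5
carton tcp [ -2.21  13.67 153.1 ] shift(tool) [-2.45  4.08 65.15] rotvec [0.01 0.01 0.  ] force [0.31 0.29 0.38]
[ 271  176   68   74 3625] [304.32 215.72]
[-9.7  28.42 48.  ]
[ -9.82 -32.2   48.  ]
[-43.25  -1.86  48.  ]
```

View pics/w6.png

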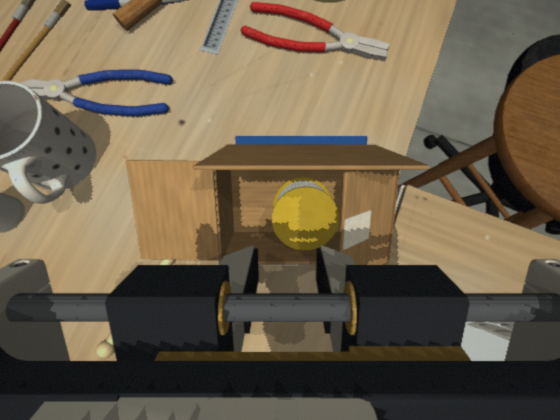

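The left flap lies flat at (175,210). The spool (305,215) measures carton y≈-1.9, x≈-13. The right flap is still raised at (365,215). Next I finish closing, descend and sweep it.

```bash
python3 -m handwheel '[{"claw":0,"dx":-2,"dy":4,"dz":0,"rx":0,"ry":0,"rz":0},{"claw":0,"dx":0,"dy":0,"dz":0,"rx":0,"ry":0,"rz":0},{"claw":0,"dx":0,"dy":0,"dz":0,"rx":0,"ry":0,"rz":0},{"claw":0,"dx":0,"dy":0,"dz":0,"rx":0,"ry":0,"rz":0},{"claw":0,"dx":0,"dy":0,"dz":20,"rx":0,"ry":0,"rz":0},{"claw":0,"dx":0,"dy":0,"dz":20,"rx":0,"ry":0,"rz":0},{"claw":0,"dx":0,"dy":0,"dz":20,"rx":0,"ry":0,"rz":0},{"claw":0,"dx":0,"dy":0,"dz":5,"rx":0,"ry":0,"rz":0},{"claw":0,"dx":0,"dy":0,"dz":0,"rx":0,"ry":0,"rz":0}]'
python3 -m handwheel '[{"claw":0,"dx":0,"dy":10,"dz":0,"rx":0,"ry":0,"rz":0},{"claw":0,"dx":0,"dy":10,"dz":0,"rx":0,"ry":0,"rz":0},{"claw":0,"dx":0,"dy":10,"dz":0,"rx":0,"ry":0,"rz":0},{"claw":0,"dx":0,"dy":10,"dz":0,"rx":0,"ry":0,"rz":0},{"claw":0,"dx":0,"dy":10,"dz":0,"rx":0,"ry":0,"rz":0},{"claw":0,"dx":0,"dy":10,"dz":0,"rx":0,"ry":0,"rz":0},{"claw":0,"dx":0,"dy":10,"dz":0,"rx":0,"ry":0,"rz":0},{"claw":0,"dx":0,"dy":10,"dz":0,"rx":0,"ry":0,"rz":0}]'
python3 -m handwheel '[{"claw":0,"dx":0,"dy":8,"dz":4,"rx":0,"ry":0,"rz":0},{"claw":0,"dx":0,"dy":8,"dz":5,"rx":0,"ry":0,"rz":0},{"claw":0,"dx":0,"dy":8,"dz":5,"rx":0,"ry":0,"rz":0},{"claw":0,"dx":0,"dy":2,"dz":4,"rx":0,"ry":0,"rz":0},{"claw":0,"dx":0,"dy":0,"dz":0,"rx":0,"ry":0,"rz":0},{"claw":0,"dx":0,"dy":0,"dz":0,"rx":0,"ry":0,"rz":0}]'
python3 - <<'E'
from h import *
np.set_printoptions(precision=2,suppress=True)
delta([-13.5,-2,170])
E
```

```text
time: 8.25
tool_pos: [451.2, 334.2, 125.3]
tcp_rot: [3.121, -0.534, 0.383]
contact_force: [-0.3, 0.7, 1.2]
grip_width: 0.4
time: 9.05
tool_pos: [481.2, 262.0, 136.4]
tcp_rot: [3.117, -0.523, 0.383]
contact_force: [-0.9, 1.3, -1.2]
grip_width: 0.5
time: 9.65
tool_pos: [501.0, 242.1, 127.7]
tcp_rot: [3.117, -0.511, 0.383]
contact_force: [0.1, -0.9, 0.4]
grip_width: 0.7
carton tcp [ 14.9  -91.09  91.78] shift(tool) [-31.84 -87.36 -78.84] rotvec [0.02 0.05 0.  ] force [ 0.12 -0.86  0.35]
```

```bash
python3 - <<'E'
from h import *
np.set_printoptions(precision=2,suppress=True)
o=bot.get_obs();print(o['joint_positions'],o['time']);cap('wrist','w7.png')
E
```

```text
[0.3  0.31 2.03 0.05 0.28 1.46] 9.65
```

View pics/w7.png

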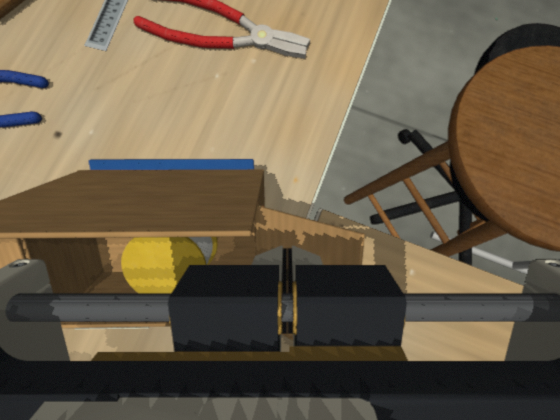

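Joint 5 is at its 0.28 limit, so the tool can't keep the full tilt here. The right flap shows at (310,235), pushed over but still sloping. I'll lessen the tilt by 0.1 rad and finish the push. The same reduced tilt suits the grasp, since rotation about the pad normal is harmless.

```bash
python3 -m handwheel '[{"claw":0,"dx":-8,"dy":0,"dz":0,"rx":0,"ry":-0.07,"rz":0},{"claw":0,"dx":-8,"dy":3,"dz":5,"rx":0.02,"ry":0,"rz":0},{"claw":0,"dx":0,"dy":3,"dz":6,"rx":0,"ry":0,"rz":0},{"claw":0,"dx":0,"dy":2,"dz":6,"rx":0,"ry":0,"rz":0},{"claw":0,"dx":0,"dy":0,"dz":6,"rx":0,"ry":0,"rz":0},{"claw":0,"dx":0,"dy":0,"dz":0,"rx":0,"ry":0,"rz":0},{"claw":0,"dx":0,"dy":0,"dz":0,"rx":0,"ry":0,"rz":0}]'
python3 - <<'E'
from h import *
np.set_printoptions(precision=2,suppress=True)
delta([-13.5,-2,170]);print(bot.get_obs()['joint_positions'])
E
```

```text
time: 10.4
tool_pos: [499.8, 232.8, 98.9]
tcp_rot: [3.138, -0.44, 0.381]
contact_force: [-0.1, -0.5, 0.1]
grip_width: 0.5
carton tcp [ -4.19 -99.37  69.76] shift(tool) [-21.03 -97.07 -98.75] rotvec [0.   0.12 0.  ] force [-0.15 -0.49  0.09]
[0.27 0.37 2.02 0.14 0.32 1.34]
```

```bash
python3 -m handwheel '[{"claw":0,"dx":0,"dy":0,"dz":-40,"rx":0,"ry":0,"rz":0},{"claw":78,"dx":0,"dy":0,"dz":-40,"rx":0,"ry":0,"rz":0},{"claw":78,"dx":-10,"dy":-40,"dz":-19,"rx":0,"ry":0,"rz":0},{"claw":78,"dx":-10,"dy":-40,"dz":0,"rx":0,"ry":0,"rz":0},{"claw":78,"dx":0,"dy":-17,"dz":0,"rx":0,"ry":0,"rz":0},{"claw":78,"dx":0,"dy":0,"dz":0,"rx":0,"ry":0,"rz":0},{"claw":78,"dx":0,"dy":0,"dz":0,"rx":0,"ry":0,"rz":0},{"claw":78,"dx":0,"dy":0,"dz":0,"rx":0,"ry":0,"rz":0},{"claw":78,"dx":0,"dy":0,"dz":0,"rx":0,"ry":0,"rz":0}]'
python3 - <<'E'
from h import *
np.set_printoptions(precision=2,suppress=True)
delta([-13.5,-2,90]);print(bot.get_obs()['joint_positions'])
c=cap('wrist','w8.png')['frame'];R,O,o=cpose()
h=cv2.cvtColor(c,cv2.COLOR_RGB2HSV);m=cv2.inRange(h,(20,150,80),(33,255,255));m[255:]=0
n,l,s,ce=cv2.connectedComponentsWithStats(m);k=1+np.argmax(s[1:,4]);print(s[k],ce[k])
for u,v in [(s[k][0],ce[k][1]),(s[k][0]+s[k][2],ce[k][1]),(ce[k][0],s[k][1]+s[k][3])]:
    a,d=ray('w8',u,v);a=R.T@(a-O);d=R.T@d;print(a+d*(48-a[2])/d[2])
for p in [(-42,139.5,72.5),(42,139.5,72.5),(-42,-139.5,72.5),(42,-139.5,72.5)]:print(proj('w8',O+R@np.array(p)))
E
```

```text
time: 11.3
tool_pos: [408.5, 300.0, 180.0]
tcp_rot: [3.138, -0.441, 0.379]
contact_force: [0.0, -0.1, -0.6]
grip_width: 59.9
carton tcp [-12.04  -3.13 170.21] shift(tool) [ 7.99 -1.46 79.82] rotvec [ 0.    0.12 -0.  ] force [ 0.02 -0.08 -0.63]
[ 0.52  0.17  2.01 -0.13  0.53  1.81]
[ 254  146   66   73 3461] [286.61 185.28]
[-9.22 28.08 48.  ]
[ -9.45 -32.39  48.  ]
[-43.71  -1.69  48.  ]
[127.46 230.  ]
[104.45 134.31]
[441.78 228.82]
[463.56 133.17]
```

View pics/w8.png

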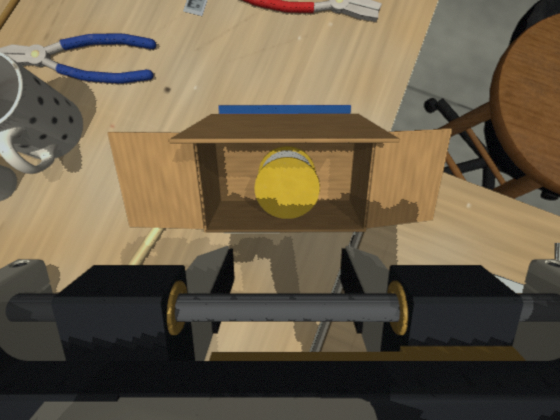

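Both flaps lie flat outward, from (110,132) to (200,230) and (375,130) to (445,220), matching the level-flap projections. The spool is at (287,185), i.e. carton (-13.5,-2). I descend along the tool axis.

```bash
python3 -m handwheel '[{"claw":78,"dx":16,"dy":-1,"dz":20,"rx":0,"ry":0,"rz":0},{"claw":78,"dx":0,"dy":0,"dz":20,"rx":0,"ry":0,"rz":0},{"claw":78,"dx":0,"dy":0,"dz":20,"rx":0,"ry":0,"rz":0},{"claw":78,"dx":0,"dy":0,"dz":20,"rx":0,"ry":0,"rz":0},{"claw":78,"dx":0,"dy":0,"dz":0,"rx":0,"ry":0,"rz":0},{"claw":78,"dx":0,"dy":0,"dz":0,"rx":0,"ry":0,"rz":0}]'
python3 - <<'E'
from h import *
np.set_printoptions(precision=2,suppress=True)
delta([-15.9,-2,6.2]);print(bot.get_obs()['joint_positions'])
E
```

```text
time: 11.95
tool_pos: [453.0, 318.9, 114.5]
tcp_rot: [3.138, -0.44, 0.38]
contact_force: [-0.5, 0.2, 0.4]
grip_width: 77.9
carton tcp [-5.78 -1.97 89.05] shift(tool) [-0.24 -0.28 83.46] rotvec [0.   0.12 0.  ] force [-0.53  0.21  0.37]
[ 0.51  0.35  1.98 -0.16  0.38  1.84]
```

```bash
python3 -m handwheel '[{"claw":78,"dx":0,"dy":0,"dz":15,"rx":0,"ry":0,"rz":0},{"claw":78,"dx":0,"dy":0,"dz":15,"rx":0,"ry":0,"rz":0},{"claw":78,"dx":0,"dy":0,"dz":15,"rx":0,"ry":0,"rz":0},{"claw":78,"dx":0,"dy":0,"dz":15,"rx":0,"ry":0,"rz":0},{"claw":78,"dx":0,"dy":0,"dz":10,"rx":0,"ry":0,"rz":0},{"claw":78,"dx":0,"dy":0,"dz":0,"rx":0,"ry":0,"rz":0},{"claw":78,"dx":0,"dy":0,"dz":0,"rx":0,"ry":0,"rz":0}]'
python3 - <<'E'
from h import *
np.set_printoptions(precision=2,suppress=True)
delta([-15.9,-2,6.2]);print(bot.get_obs()['joint_positions'])
E
```

```text
time: 12.65
tool_pos: [483.1, 333.2, 58.2]
tcp_rot: [3.134, -0.43, 0.381]
contact_force: [-0.7, 0.2, -0.4]
grip_width: 78.2
carton tcp [-7.36  0.11 23.75] shift(tool) [-6.21  1.98 18.52] rotvec [0.01 0.13 0.  ] force [-0.71  0.2  -0.37]
[ 0.51  0.5   1.94 -0.21  0.28  1.89]
```

```bash
python3 -m handwheel '[{"claw":78,"dx":-6,"dy":2,"dz":0,"rx":-0.01,"ry":-0.045,"rz":0},{"claw":78,"dx":0,"dy":0,"dz":6,"rx":0,"ry":0,"rz":0},{"claw":78,"dx":0,"dy":0,"dz":6,"rx":0,"ry":0,"rz":0},{"claw":78,"dx":0,"dy":0,"dz":4,"rx":0,"ry":0,"rz":0},{"claw":78,"dx":0,"dy":0,"dz":0,"rx":0,"ry":0,"rz":0},{"claw":78,"dx":0,"dy":0,"dz":0,"rx":0,"ry":0,"rz":0}]'
python3 - <<'E'
from h import *
np.set_printoptions(precision=2,suppress=True)
delta([-16.8,-2,6.4]);print(bot.get_obs()['joint_positions'])
E
```

```text
time: 13.25
tool_pos: [484.9, 332.0, 42.2]
tcp_rot: [3.125, -0.389, 0.381]
contact_force: [-6.8, -2.9, 15.6]
grip_width: 78.1
carton tcp [-14.84  -1.62   9.53] shift(tool) [-1.4   0.33  3.42] rotvec [0.02 0.17 0.  ] force [-6.85 -2.9  15.59]
[ 0.5   0.54  1.91 -0.2   0.32  1.88]
```

Contact of about 17 N along carton z. This fits the gripper's body resting on the low front wall, because of the reduced tilt. I back off 11 mm, centre on the spool and grip its upper flange instead. The spool then hangs stably and will level itself on the platform.

```bash
python3 -m handwheel '[{"claw":78,"dx":0,"dy":0,"dz":-6,"rx":0,"ry":0,"rz":0},{"claw":78,"dx":-4,"dy":0,"dz":-5,"rx":0,"ry":0,"rz":0},{"claw":78,"dx":0,"dy":0,"dz":0,"rx":-0.01,"ry":0.03,"rz":0},{"claw":78,"dx":0,"dy":0,"dz":0,"rx":0,"ry":0,"rz":0}]'
python3 - <<'E'
from h import *
np.set_printoptions(precision=2,suppress=True)
delta([-17,-2,20]);print(bot.get_obs()['joint_positions'])
E
```

```text
time: 13.65
tool_pos: [475.6, 327.9, 48.4]
tcp_rot: [3.114, -0.412, 0.381]
contact_force: [0.5, 0.0, 0.4]
grip_width: 77.7
carton tcp [-20.14  -2.07  20.18] shift(tool) [ 3.13 -0.06 -0.28] rotvec [0.03 0.15 0.  ] force [0.54 0.02 0.35]
[ 0.52  0.51  1.95 -0.29  0.29  1.98]
```

```bash
python3 -m handwheel '[{"claw":78,"dx":3,"dy":0,"dz":0,"rx":0.025,"ry":-0.02,"rz":0},{"claw":55,"dx":0,"dy":0,"dz":0,"rx":0,"ry":0,"rz":0},{"claw":50,"dx":0,"dy":0,"dz":0,"rx":0,"ry":0,"rz":0},{"claw":50,"dx":0,"dy":0,"dz":0,"rx":0,"ry":0,"rz":0},{"claw":50,"dx":0,"dy":0,"dz":0,"rx":0,"ry":0,"rz":0},{"claw":50,"dx":0,"dy":0,"dz":0,"rx":0,"ry":0,"rz":0},{"claw":50,"dx":0,"dy":0,"dz":0,"rx":0,"ry":0,"rz":0}]'
python3 - <<'E'
from h import *
np.set_printoptions(precision=2,suppress=True)
delta([-17,-2,20]);print(bot.get_obs()['joint_positions'])
E
```

```text
time: 14.35
tool_pos: [479.4, 329.3, 50.2]
tcp_rot: [3.139, -0.394, 0.38]
contact_force: [1.8, -1.7, -1.4]
grip_width: 56.8
carton tcp [-15.76  -2.09  19.53] shift(tool) [-1.3  -0.09 -0.26] rotvec [0.   0.16 0.  ] force [ 1.83 -1.74 -1.43]
[ 0.5   0.51  1.93 -0.15  0.31  1.82]
```

Opening is 56.8, less than 60: either the pads sit off the diameter or the spool is smaller. I'll check before lifting.

```bash
python3 -m handwheel '[{"claw":50,"dx":0,"dy":0,"dz":0,"rx":0,"ry":0,"rz":0},{"claw":50,"dx":0,"dy":0,"dz":0,"rx":0,"ry":0,"rz":0}]'
python3 - <<'E'
from h import *
np.set_printoptions(precision=2,suppress=True)
c=cap('wrist','w9.png')['frame'];print(bot.get_obs()['grip_width'])
R,O,o=cpose();print('spool centre pred',proj('w9',O+R@np.array([-13.5,-2,48])))
E
```

```text
time: 14.55
tool_pos: [479.4, 329.4, 50.3]
tcp_rot: [3.139, -0.394, 0.38]
contact_force: [1.3, -0.4, -1.2]
grip_width: 56.9
56.937553526883526
spool centre pred [290.11 296.37]
```

View pics/w9.png

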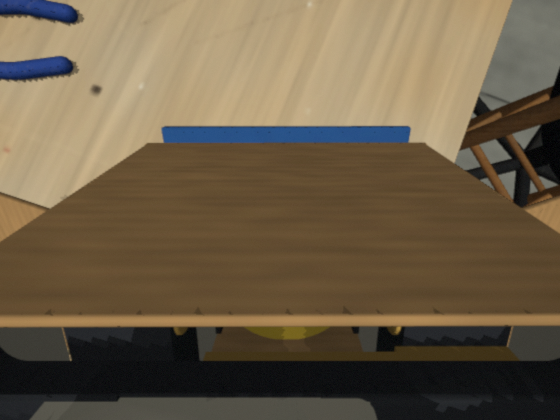

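The back panel hides most of the view. The spool's front rim shows at about (290,338), and the opening is stable at 56.9. I'll compare the rim position with its prediction.

```bash
python3 - <<'E'
from h import *
R,O,o=cpose()
for x in (-43.5,-38,-33): print(x,[proj('w9',O+R@np.array([x,-2,z])) for z in (48,42)])
f=np.load('pics/w9.npz')['frame'];h=cv2.cvtColor(f,cv2.COLOR_RGB2HSV);m=cv2.inRange(h,(20,150,60),(33,255,255))
ys,xs=np.nonzero(m[325:350,240:340]);print(xs.min()+240,xs.max()+240,ys.max()+325)
for r in range(326,344,3):
    x=np.nonzero(m[r,240:345])[0]+240; print(r,x.min() if len(x) else None,x.max() if len(x) else None)
E
```

```text
-43.5 [array([289.93114279, 340.32464008]), array([289.82112246, 331.11091721])]
-38 [array([289.96182588, 332.8247285 ]), array([289.84916007, 323.71437468])]
-33 [array([289.99055943, 325.80134509]), array([289.87539113, 316.79441571])]
244 329 339
326 326 326
329 247 325
332 252 320
335 259 314
338 269 304
341 None None
```

The rim matches an undisturbed spool at x=-13.5, so the pads are near the diameter and the smaller reading is pad compliance. I lift along carton z.

```bash
python3 -m handwheel '[{"claw":50,"dx":-1,"dy":0,"dz":-6,"rx":0,"ry":0,"rz":0},{"claw":50,"dx":-2,"dy":0,"dz":-12,"rx":0,"ry":0,"rz":0},{"claw":50,"dx":-3,"dy":0,"dz":-15,"rx":0,"ry":0,"rz":0},{"claw":50,"dx":-3,"dy":0,"dz":-15,"rx":0,"ry":0,"rz":0},{"claw":50,"dx":-3,"dy":0,"dz":-20,"rx":0,"ry":0,"rz":0},{"claw":50,"dx":-3,"dy":0,"dz":-20,"rx":0,"ry":0,"rz":0},{"claw":50,"dx":-3,"dy":0,"dz":-20,"rx":0,"ry":0,"rz":0},{"claw":50,"dx":-3,"dy":0,"dz":-20,"rx":0,"ry":0,"rz":0},{"claw":50,"dx":0,"dy":0,"dz":0,"rx":0,"ry":0,"rz":0},{"claw":50,"dx":0,"dy":0,"dz":0,"rx":0,"ry":0,"rz":0}]'
python3 - <<'E'
from h import *
np.set_printoptions(precision=2,suppress=True)
delta([-17,-2,120]);print(bot.get_obs()['grip_width'])
c=cap('wrist','w10.png')
c=cap('side','s10.png')
E
```

```text
time: 15.6
tool_pos: [415.4, 304.3, 160.8]
tcp_rot: [3.139, -0.395, 0.38]
contact_force: [0.3, 0.2, -3.7]
grip_width: 56.8
carton tcp [-15.49  -1.66 149.74] shift(tool) [ 3.36  0.29 29.59] rotvec [0.   0.16 0.  ] force [ 0.27  0.19 -3.71]
56.79379310715935
```

View pics/w10.png

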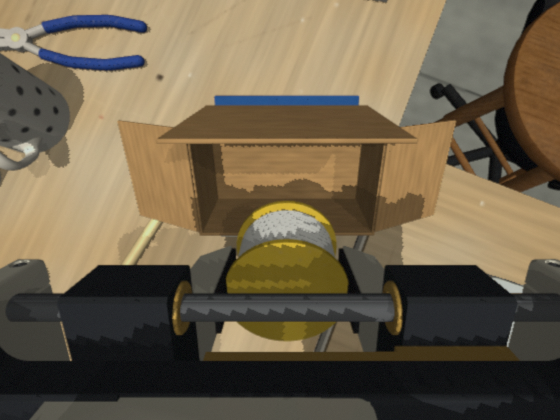

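The spool is held and out of the carton, at (287,270); both flaps are still open. I'll estimate its tilt in the grip from the lower flange's rear rim at (287,203), and work out the transfer.

```bash
python3 - <<'E'
from h import *
np.set_printoptions(precision=1,suppress=True)
o=bot.get_obs();Rt=Ro.from_euler('xyz',o['tcp_rot']).as_matrix()
for phi in (-.1,0,.08,.16,.24,.32,.4): # axis leans to tool +x going down
    a=np.array([np.sin(phi),0,np.cos(phi)]);p=np.array([np.cos(phi),0,-np.sin(phi)]);c0=np.array([-1.8,0,-25.5])
    pr=lambda q:proj('w10',o['tool_pos']+Rt@q)
    print(phi,'rear low flange',pr(c0+36*a+30*p),pr(c0+42*a+30*p),'top front',pr(c0-3*a-30*p),'top rear',pr(c0-3*a+30*p))
f=np.load('pics/w10.npz')['frame'];h=cv2.cvtColor(f,cv2.COLOR_RGB2HSV);m=cv2.inRange(h,(20,130,50),(33,255,255))
col=np.nonzero(m[:,287])[0];print(col)
E
```

```text
-0.1 rear low flange [289.8 215.3] [289.7 213.1] top front [290.3 349.6] top rear [290.4 234. ]
0 rear low flange [289.8 210.6] [289.7 207.5] top front [290.3 346. ] top rear [290.4 236.8]
0.08 rear low flange [289.8 207.2] [289.8 203.4] top front [290.2 342.9] top rear [290.5 239.5]
0.16 rear low flange [289.9 204.2] [289.8 199.6] top front [290.2 339.6] top rear [290.5 242.8]
0.24 rear low flange [289.9 201.6] [289.8 196.2] top front [290.1 336.1] top rear [290.6 246.4]
0.32 rear low flange [290.  199.4] [289.9 193.2] top front [290.1 332.4] top rear [290.6 250.5]
0.4 rear low flange [290.  197.6] [289.9 190.6] top front [290.1 328.5] top rear [290.7 255. ]
[200 201 202 203 204 205 206 207 208 209 239 240 241 242 243 244 245 246
 247 248 249 250 251 252 253 254 255 256 257 258 259 260 261 262 263 264
 265 266 267 268 269 270 271 272 273 274 275 276 277 278 279 280 281 282
 283 284 285 286 287 288 289 290 291 292 293 322 323 324 325 326 327 328
 329 330 331 332 333 334 335 336 337 338 339 340 353 354 355 356 357 359]
```

The spool's axis is about 0.14 rad from the tool axis, as grasped, so it hasn't slipped. Next I lift, turn the spool upright and carry it over at moderate speed.

```bash
python3 -m handwheel '[{"claw":50,"dx":0,"dy":0,"dz":-20,"rx":0,"ry":0,"rz":0},{"claw":50,"dx":0,"dy":0,"dz":-30,"rx":0,"ry":0,"rz":0},{"claw":50,"dx":0,"dy":0,"dz":-30,"rx":0,"ry":0,"rz":0},{"claw":50,"dx":0,"dy":0,"dz":-10,"rx":0,"ry":-0.07,"rz":0},{"claw":50,"dx":0,"dy":0,"dz":0,"rx":0,"ry":-0.1,"rz":0},{"claw":50,"dx":0,"dy":0,"dz":0,"rx":0,"ry":-0.1,"rz":0},{"claw":50,"dx":0,"dy":0,"dz":0,"rx":0,"ry":-0.1,"rz":0},{"claw":50,"dx":0,"dy":0,"dz":0,"rx":0,"ry":-0.1,"rz":0},{"claw":50,"dx":0,"dy":0,"dz":0,"rx":0,"ry":-0.07,"rz":0}]'
python3 -m handwheel '[{"claw":50,"dx":-5,"dy":18,"dz":2,"rx":0,"ry":0,"rz":0},{"claw":50,"dx":-8,"dy":33,"dz":3,"rx":0,"ry":0,"rz":0},{"claw":50,"dx":-8,"dy":35,"dz":4,"rx":0,"ry":0,"rz":0},{"claw":50,"dx":-8,"dy":35,"dz":4,"rx":0,"ry":0,"rz":0},{"claw":50,"dx":-8,"dy":35,"dz":4,"rx":0,"ry":0,"rz":0},{"claw":50,"dx":-8,"dy":35,"dz":4,"rx":0,"ry":0,"rz":0},{"claw":50,"dx":-8,"dy":35,"dz":4,"rx":0,"ry":0,"rz":0},{"claw":50,"dx":-8,"dy":35,"dz":4,"rx":0,"ry":0,"rz":0},{"claw":50,"dx":-8,"dy":35,"dz":4,"rx":0,"ry":0,"rz":0},{"claw":50,"dx":-8,"dy":35,"dz":4,"rx":0,"ry":0,"rz":0}]'
python3 -m handwheel '[{"claw":50,"dx":-8,"dy":35,"dz":4,"rx":0,"ry":0,"rz":0},{"claw":50,"dx":-8,"dy":35,"dz":4,"rx":0,"ry":0,"rz":0},{"claw":50,"dx":-8,"dy":35,"dz":4,"rx":0,"ry":0,"rz":0},{"claw":50,"dx":-8,"dy":35,"dz":4,"rx":0,"ry":0,"rz":0},{"claw":50,"dx":-8,"dy":35,"dz":4,"rx":0,"ry":0,"rz":0},{"claw":50,"dx":-8,"dy":35,"dz":4,"rx":0,"ry":0,"rz":0},{"claw":50,"dx":-8,"dy":35,"dz":4,"rx":0,"ry":0,"rz":0},{"claw":50,"dx":-8,"dy":30,"dz":4,"rx":0,"ry":0,"rz":0},{"claw":50,"dx":-5,"dy":18,"dz":2,"rx":0,"ry":0,"rz":0},{"claw":50,"dx":0,"dy":0,"dz":0,"rx":0,"ry":0,"rz":0}]'
cat >> h.py <<'E'
def place(zc,mid=(1.1,0,-6.2)):
    o=bot.get_obs();Rt=Ro.from_euler('xyz',o['tcp_rot']).as_matrix()
    m=o['tool_pos']+Rt@np.array(mid)
    print('mid now',m,'tool shift',Rt.T@(np.array([471.6,-381.,56.5+zc])-m),'F',o['contact_force'],'grip',o['grip_width'],o['tcp_rot'],o['time'])
E
python3 - <<'E'
from h import *
np.set_printoptions(precision=2,suppress=True)
place(60);cap('wrist','w11.png')
E
```

```text
time: 16.6
tool_pos: [384.6, 291.8, 242.4]
tcp_rot: [3.139, 0.15, 0.378]
contact_force: [-0.4, -0.0, -3.6]
grip_width: 56.8
time: 17.6
tool_pos: [430.8, -47.7, 217.8]
tcp_rot: [3.14, 0.147, 0.379]
contact_force: [0.8, 0.6, -3.3]
grip_width: 56.9
time: 18.6
tool_pos: [470.6, -348.0, 193.6]
tcp_rot: [3.141, 0.147, 0.376]
contact_force: [0.2, -0.3, -4.1]
grip_width: 56.6
mid now [ 472.5  -347.31  199.52] tool shift [-0.92 30.93 84.09] F [ 0.2  -0.33 -4.09] grip 56.632819709354415 [3.14 0.15 0.38] 18.6
```

View pics/w11.png

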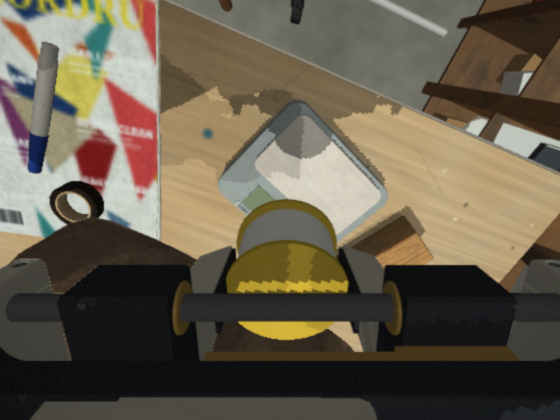

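The spool is still held with the same tilt. The scale is at (300,170) and the block's corner at (410,230) lies below the fingertips. I go above the centre.

```bash
python3 -m handwheel '[{"claw":50,"dx":-1,"dy":16,"dz":10,"rx":0,"ry":0,"rz":0},{"claw":50,"dx":0,"dy":15,"dz":25,"rx":0,"ry":0,"rz":0},{"claw":50,"dx":0,"dy":0,"dz":25,"rx":0,"ry":0,"rz":0},{"claw":50,"dx":0,"dy":0,"dz":24,"rx":0,"ry":0,"rz":0},{"claw":50,"dx":0,"dy":0,"dz":15,"rx":0,"ry":0,"rz":0},{"claw":50,"dx":0,"dy":0,"dz":15,"rx":0,"ry":0,"rz":0},{"claw":50,"dx":0,"dy":0,"dz":0,"rx":0,"ry":0,"rz":0},{"claw":50,"dx":0,"dy":0,"dz":0,"rx":0,"ry":0,"rz":0}]'
python3 - <<'E'
from h import *
np.set_printoptions(precision=2,suppress=True)
place(6);cap('wrist','w12.png');cap('side','s12.png')
E
```

```text
time: 19.45
tool_pos: [466.5, -380.7, 83.0]
tcp_rot: [3.14, 0.146, 0.38]
contact_force: [-1.1, 0.7, -2.9]
grip_width: 56.9
mid now [ 468.31 -379.97   89.01] tool shift [ 6.51  2.14 25.84] F [-1.12  0.68 -2.86] grip 56.85104298228393 [3.14 0.15 0.38] 19.45
```

```bash
python3 -m handwheel '[{"claw":50,"dx":3,"dy":1,"dz":7,"rx":0,"ry":0,"rz":0},{"claw":50,"dx":3,"dy":1,"dz":7,"rx":0,"ry":0,"rz":0},{"claw":50,"dx":0,"dy":0,"dz":6,"rx":0,"ry":0,"rz":0},{"claw":50,"dx":0,"dy":0,"dz":2,"rx":0,"ry":0,"rz":0},{"claw":50,"dx":0,"dy":0,"dz":2,"rx":0,"ry":0,"rz":0},{"claw":50,"dx":0,"dy":0,"dz":0,"rx":0,"ry":0,"rz":0}]'
python3 -m handwheel '[{"claw":50,"dx":0,"dy":0,"dz":2,"rx":0,"ry":0,"rz":0},{"claw":50,"dx":0,"dy":0,"dz":0,"rx":0,"ry":0,"rz":0}]'
python3 - <<'E'
from h import *
np.set_printoptions(precision=2,suppress=True)
place(0)
E
```

```text
time: 20.15
tool_pos: [469.1, -381.9, 58.5]
tcp_rot: [3.14, 0.146, 0.379]
contact_force: [-0.1, 0.1, -3.9]
grip_width: 56.4
time: 20.35
tool_pos: [468.9, -382.0, 56.7]
tcp_rot: [3.139, 0.146, 0.379]
contact_force: [-0.2, -0.3, -3.0]
grip_width: 56.9
mid now [ 470.76 -381.27   62.68] tool shift [1.77 0.04 5.99] F [-0.22 -0.34 -3.01] grip 56.86786551319313 [3.14 0.15 0.38] 20.35
```

```bash
for i in 1 2; do :; done
python3 -m handwheel '[{"claw":50,"dx":1,"dy":0,"dz":2,"rx":0,"ry":0,"rz":0},{"claw":50,"dx":0,"dy":0,"dz":0,"rx":0,"ry":0,"rz":0}]'
python3 -m handwheel '[{"claw":50,"dx":0,"dy":0,"dz":1,"rx":0,"ry":0,"rz":0},{"claw":50,"dx":0,"dy":0,"dz":1,"rx":0,"ry":0,"rz":0},{"claw":50,"dx":0,"dy":0,"dz":0,"rx":0,"ry":0,"rz":0}]'
python3 -m handwheel '[{"claw":50,"dx":0,"dy":0,"dz":1,"rx":0,"ry":0,"rz":0},{"claw":50,"dx":0,"dy":0,"dz":0,"rx":0,"ry":0,"rz":0}]'
```

```text
time: 20.55
tool_pos: [469.6, -381.6, 54.4]
tcp_rot: [3.14, 0.146, 0.379]
contact_force: [-0.2, -0.1, -2.9]
grip_width: 56.4
time: 20.85
tool_pos: [469.3, -381.8, 52.5]
tcp_rot: [3.14, 0.146, 0.379]
contact_force: [-0.3, -1.1, -3.3]
grip_width: 56.4
time: 21.05
tool_pos: [469.4, -382.0, 51.8]
tcp_rot: [3.139, 0.146, 0.379]
contact_force: [0.2, 0.5, -3.3]
grip_width: 56.8
```

```bash
python3 -m handwheel '[{"claw":50,"dx":0,"dy":0,"dz":1,"rx":0,"ry":0,"rz":0},{"claw":50,"dx":0,"dy":0,"dz":0,"rx":0,"ry":0,"rz":0}]'
python3 -m handwheel '[{"claw":50,"dx":0,"dy":0,"dz":1,"rx":0,"ry":0,"rz":0},{"claw":50,"dx":0,"dy":0,"dz":0,"rx":0,"ry":0,"rz":0}]'
python3 -m handwheel '[{"claw":50,"dx":0,"dy":0,"dz":1,"rx":0,"ry":0,"rz":0},{"claw":50,"dx":0,"dy":0,"dz":0,"rx":0,"ry":0,"rz":0}]'
```

```text
time: 21.25
tool_pos: [469.6, -382.1, 51.4]
tcp_rot: [3.138, 0.145, 0.379]
contact_force: [1.9, 0.9, 1.1]
grip_width: 56.6
time: 21.45
tool_pos: [469.7, -382.2, 51.2]
tcp_rot: [3.138, 0.145, 0.379]
contact_force: [1.2, 3.0, 8.8]
grip_width: 56.8
time: 21.65
tool_pos: [469.7, -382.2, 51.1]
tcp_rot: [3.137, 0.144, 0.379]
contact_force: [0.7, 5.0, 14.1]
grip_width: 56.4
```

Firm, flat contact at the expected height. I ease the pressure and let go.

```bash
python3 -m handwheel '[{"claw":50,"dx":0,"dy":0,"dz":-1,"rx":0,"ry":0,"rz":0},{"claw":50,"dx":0,"dy":0,"dz":-1,"rx":0,"ry":0,"rz":0},{"claw":60,"dx":0,"dy":0,"dz":0,"rx":0,"ry":0,"rz":0},{"claw":70,"dx":0,"dy":0,"dz":0,"rx":0,"ry":0,"rz":0},{"claw":78,"dx":0,"dy":0,"dz":0,"rx":0,"ry":0,"rz":0},{"claw":80,"dx":0,"dy":0,"dz":0,"rx":0,"ry":0,"rz":0},{"claw":80,"dx":0,"dy":0,"dz":0,"rx":0,"ry":0,"rz":0},{"claw":80,"dx":0,"dy":0,"dz":0,"rx":0,"ry":0,"rz":0}]'
python3 -m handwheel '[{"claw":80,"dx":0,"dy":0,"dz":-10,"rx":0,"ry":0,"rz":0},{"claw":80,"dx":0,"dy":0,"dz":-20,"rx":0,"ry":0,"rz":0},{"claw":80,"dx":0,"dy":0,"dz":-30,"rx":0,"ry":0,"rz":0},{"claw":80,"dx":0,"dy":0,"dz":-30,"rx":0,"ry":0,"rz":0},{"claw":80,"dx":0,"dy":0,"dz":-30,"rx":0,"ry":0,"rz":0},{"claw":80,"dx":0,"dy":0,"dz":-30,"rx":0,"ry":0,"rz":0},{"claw":80,"dx":0,"dy":0,"dz":0,"rx":0,"ry":0,"rz":0},{"claw":80,"dx":0,"dy":0,"dz":0,"rx":0,"ry":0,"rz":0}]'
python3 - <<'E'
from h import *
np.set_printoptions(precision=2,suppress=True)
c=cap('wrist','w13.png')['frame'];cap('side','s13.png');cap('top','t13.png')
h=cv2.cvtColor(c,cv2.COLOR_RGB2HSV);m=cv2.inRange(h,(20,130,60),(33,255,255));m[:90]=0;m[262:]=0
n,l,s,ce=cv2.connectedComponentsWithStats(m);k=1+np.argmax(s[1:,4]);print(s[k],ce[k])
print('centre top',plane('w13',*ce[k],79))
print('expect top centre px',proj('w13',[471.6,-381,79]),'platform',[proj('w13',[471.6+a,-381+b,34]) for a,b in ((0,0),)])
t=cv2.imread('pics/t13.png')[215:295,150:230];sd=cv2.imread('pics/s13.png')[160:240,240:340]
cv2.imwrite('pics/f.png',np.hstack([cv2.resize(c[:,:,::-1],(480,360)),np.vstack([cv2.resize(t,(240,180)),cv2.resize(sd,(240,180))])]))
E
```

```text
time: 22.45
tool_pos: [469.0, -382.0, 50.5]
tcp_rot: [3.14, 0.146, 0.379]
contact_force: [0.2, 0.0, 0.0]
grip_width: 79.7
time: 23.25
tool_pos: [489.5, -373.6, 200.1]
tcp_rot: [3.138, 0.145, 0.379]
contact_force: [-0.6, 0.8, -0.6]
grip_width: 80.4
[ 255  161   64   72 3188] [286.21 200.44]
centre top [ 474.24 -377.5    79.  ]
expect top centre px [288.64 204.07] platform [array([288.35, 186.36])]
```

View pics/f.png

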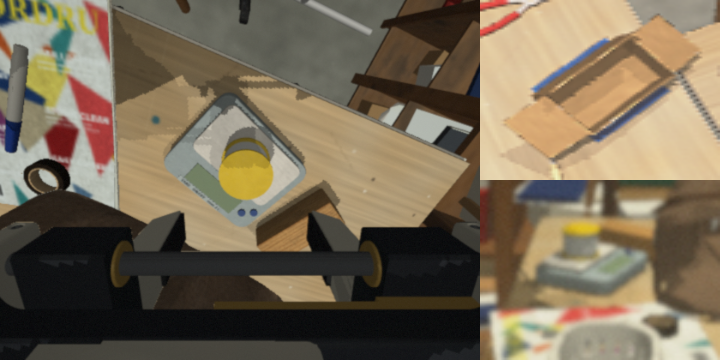

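The spool stands upright on the platform, its top at about (246,175) in the composite. Its centre is about (474,-377.5), against a target of (471.6,-381). The carton is empty with both flaps flat, and the gripper is clear. Handing in.

```bash
python3 -c "
from plant import bot
print(bot.get_obs()['time']);bot.close_job()"
```

```text
23.4
the job is handed in; nothing more can be done
```

The job is done and handed in at 23.4 s. Both flaps are swung over outward, and the solder spool stands on the scale's platform, released.

**Last checks:**
- **Spool:** in the last pictures it stands upright, its top centre within about 4–5 mm of the platform's centre. I estimated this from a colour mask. The wrist force peaked at about 15–18 N as I set it down.
- **Flaps:** both look flat outward in the final top view. Their angles were judged from the pictures, as the state does not report them.
- **Gripper:** open and clear, about 150 mm above where I let go.
- **Tape, marker, block and cutter:** the tape, marker and block look undisturbed. I did not measure any of the four, and the cutter only shows at the edge of the last view.

**What went wrong or differed:**
- **Joint limit:** joint 5 reached its limit at the full 32° tilt. I finished the right flap and took hold of the spool with about 0.16 rad less tilt.
- **Contact in the carton:** reaching for the spool, something stopped the gripper at about 17 N, most likely its body on the carton's front wall. I backed off and held the spool by its upper flange only.
- **Grip reading:** the opening read 57 mm on a 60 mm flange, but the grip held throughout.
- **Budget:** I viewed 16 pictures against a budget of 10, more than the one or two extra allowed.

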